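Put the cups, spice tins and pestle back in their places

TASK

Tidy the small things on the bench into their places: stand both ceramic cups upright side by side on the floor of the low wooden tray, stand one spice tin upright in each compartment of the wooden spice box, and stand the pestle on its foot in the middle of the stone grinding plate. Leave the honey jar and the salt pot where they are.

Things in the scene. Friction and masses are not known exactly. Their poses are not given: they have to be found in the camera images.
- cup_large: White ceramic cup without handle, open top, the larger of the two: 58 mm across the rim, narrowing a little to the foot, 62 mm high, wall 4 mm, 0.14 kg. Origin: centre of its underside; z up along its axis. Starts standing upright on the bench.
- cup_small: White ceramic cup without handle, open top, the smaller: 46 mm across the rim, narrowing a little to the foot, 46 mm high, wall 3.5 mm, 0.09 kg. Origin: centre of its underside; z up along its axis. Starts standing upright on the bench.
- tin_tall: Closed round steel spice tin, the taller: 46 mm across, 82 mm high, straight sides, flat top, 0.12 kg. Origin: centre of its underside; z up along its axis. Starts standing upright on the bench.
- tin_short: Closed round steel spice tin, the shorter: 46 mm across, 60 mm high, straight sides, flat top, 0.09 kg. Origin: centre of its underside; z up along its axis. Starts standing upright on the bench.
- pestle: Dark hardwood pestle standing on its broad flat foot, 130 mm high: foot 52 mm across up to 22 mm, tapering to a straight 26 mm thick handle between 45 and 112 mm, then a knob 32 mm across; 0.13 kg. Origin: centre of its underside; z up along its axis. Starts standing upright on the bench.
- tray: Low pale wooden tray for the cups, one open compartment, fixed to the bench: 180 mm along its x, 100 mm along its y, rim 14 mm high and 6 mm thick, inside 168 x 88 mm, inner floor 6 mm above the bench. Origin: centre of its underside. There is room for both cups side by side along its x.
- spice_box: Wooden spice box, fixed to the bench: 150 mm along its x, 92 mm along its y, walls 26 mm high and 6 mm thick, a 6 mm divider across the middle makes two equal open compartments, one to each side along its x; each is 66 mm (x) by 80 mm (y) inside and their centres lie at x = -36 and +36 mm. Inner floor 6 mm above the bench. Origin: centre of its underside. A compartment holds one tin.
- plate: Round shallow grey stone grinding plate, fixed to the bench, 180 mm across, 26 mm high, with a dished middle whose flat floor is at least 130 mm across and lies 18 mm above the bench. Origin: centre of its underside.
- honey_jar: Amber glass honey jar with a brass-coloured cap, 54 mm across, 70 mm high, a loose bystander to be left alone. Origin: centre of its underside.
- salt_pot: Round-bellied open terracotta salt pot without handles, brown-red, 62 mm across, 45 mm high, a loose bystander to be left alone. Origin: centre of its underside.
Mind the look-alikes: they are no part of the job. What is shaped like the tray but green is not meant.

How it is judged:
At the end, for the whole second after the job is handed in: Both cups upright on the tray floor within its rim; one tin upright on the floor of each spice box compartment; pestle upright on the plate floor within 30 mm of its centre. Upright: within 0.12 rad; heights within 5 mm; all released and at rest (under 20 mm/s) (x of cup_large in the frame of tray between -0.084 and 0.084 m and y of cup_large in the frame of tray between -0.044 and 0.044 m and z of cup_large in the frame of tray between 0.001 and 0.011 m and x of cup_small in the frame of tray between -0.084 and 0.084 m and y of cup_small in the frame of tray between -0.044 and 0.044 m and z of cup_small in the frame of tray between 0.001 and 0.011 m and x of tin_tall in the frame of spice_box between -0.069 and 0.069 m and y of tin_tall in the frame of spice_box between -0.04 and 0.04 m and z of tin_tall in the frame of spice_box between 0.001 and 0.011 m and x of tin_short in the frame of spice_box between -0.069 and 0.069 m and y of tin_short in the frame of spice_box between -0.04 and 0.04 m and z of tin_short in the frame of spice_box between 0.001 and 0.011 m and horizontal distance between pestle and plate below 0.03 m and z of pestle in the frame of plate between 0.013 and 0.023 m and angle between each of cup_large, cup_small, tin_tall, tin_short, pestle's own z axis and vertical below 0.12 rad and linear speed of each of cup_large, cup_small, tin_tall, tin_short, pestle below 0.02 m/s); the robot touches nothing.
It fails at once if the honey jar is shoved or lifted more than 25 mm from its place, or tipped (distance of honey_jar from where it was at the start of the episode above 0.025 m or angle between honey_jar's own z axis and vertical above 0.4 rad).
It fails at once if the salt pot is shoved or lifted more than 25 mm from its place, or tipped (distance of salt_pot from where it was at the start of the episode above 0.025 m or angle between salt_pot's own z axis and vertical above 0.4 rad).
It also fails if it takes over 144 s, if anything falls off the work surface, if the arm or the gripper's body presses on something with over 40 N, if the wrist force passes 120 N, or if a joint passes its speed limit or range.

ROBOT

A 6-joint arm with a two-finger parallel gripper is mounted at the origin on the work surface. World frame = base frame: x ahead of the robot, y to its left, z up, the work surface at z = 0. Lengths are in m, angles in rad, forces in N, time in s.
With the tool pointing down it reaches from about 0.4 to 0.825 m from the base axis. Payload 7 kg.
Tool frame: the origin (TCP) lies on the centre line of the jaws, within the pads' length; the fingertips stand 22 mm ahead of it and the grasp point (between the pads) lies 3 mm ahead of it (arm.tcp_to_tips is the distance from the TCP to the fingertips, in m); z points along the fingers, y is the line along which they close (so a half turn about z gives the same grasp; the last joint's range is limited). The gripper opens to 88 mm and grips with 3 to 60 N. Pads are 19 mm wide; open, the fingers measure 130 mm over their backs; the gripper's body (78 mm by 193 mm) begins 47 mm behind the grasp point.
Start: joints at [-0.907, 0.359, 0.012, 0, -1.224, -0.288], TCP at [0.248, -0.628, 0.249] pointing down, gripper open.
Joint ranges: [-3.07, 3.07], [-1.43, 2.12], [-1.02, 1.25], [-3.03, 1.67], [-3.05, -0], [-3.03, 3.03]. Speed limits (rad/s): [2.39, 2.39, 3.01, 3.14, 3.14, 3.14].

INTERFACE

Orientations are given as [roll, pitch, yaw] about the fixed x, y, z axes, in that order (R = Rz(yaw) Ry(pitch) Rx(roll)).
In Python, from station import arm gives the robot as it stands.
- The arm moves only by the tool jog_arm, never from a script. Its argument "targets" is a list of rows, each an object of numbers: "dx", "dy", "dz": the shift along the tool's x, y, z in mm; "rx", "ry", "rz": the turn, a rotation vector about the tool's x, y, z in rad; "gripper": the closure, from 0 (fully open) to 1 (shut). In form: [{"dx": .., "dy": .., "dz": .., "rx": .., "ry": .., "rz": .., "gripper": ..}, ...]. A call has exactly 8 rows; each row is the pose to reach, as a shift and turn from the pose commanded when the call began, along the tool's axes at that moment; what a row does not reach only later rows make up. A row lasts 1/12 s, in which the tool goes at most 41.7 mm and 7.16 degrees, less where a joint would pass 70% of its speed; a pose out of reach is approached as far as the arm can. A call with a gripper value outside its range is refused whole. The fingers move at their own pace and stop on an object; "force" is the grip in N (left out, the last holds). Time passes only in rows, so rows that repeat a pose let the fingers close, or fill a call up. It gives the time, the measured TCP pose, the force, the opening and the grip force at its end, in the units of the state.
- arm.get_state(): the state, without advancing time (a new reading comes with each control period).
- arm.grab_frame(name): name is "scene" or "top" or "wrist"; returns a dict with "frame" (480x640x3 uint8, red, green, blue), "z_map" (480x640 float32, m along the optical axis (not along the pixel's ray), 0 where there is no reading), "fx", "fy", "cx", "cy" (pixels), "view" (4x4, takes a point from world to camera coordinates). Camera axes: x right, y down, z forward; pixel columns grow to the right and rows downward; lengths in m; the calibration is good to about 2 mm. A picture is of the moment at which its call begins.
- arm.job_done(): hands the job in; it is judged then, once.
The state is a dict: "t": time; "q": joint angles; "qd": joint speeds; "joint_efforts": joint torques, N m; "eef_pos": TCP position; "ee_rot": TCP orientation; "force": force on the tool from outside, world axes, zero at the start; "moment": the same for the moment, N m; "width": finger opening in m; "gripper_force": force on a finger pad.
Only numpy, scipy, OpenCV 4.12 (cv2) and the standard library are available. Lean on these libraries where they do the work, as an engineer would, in place of code of your own. Each camera call takes 0.05 s, during which the arm holds its last target. There are 200 camera calls.

## Working session

There is one attempt and no reset: what is moved stays moved. The work goes in short steps, Python scripts to look and compute and a tool call to move; the robot and the scene stay as the last step left them, time stands still between calls to the robot, and variables do not carry over. Pictures are saved under pics/ and viewed, at most 14 in all, crops included, and the job is handed in when it is done.

Besides the shell and the picture viewer there is one more tool, called in YAML: its name, and indented under it one key for each argument. jog_arm: Moves the arm, as the interface text tells. Its arguments: {"type":"object","properties":{"targets":{"type":"array","items":{"type":"object","properties":{"dx":{"type":"number"},"dy":{"type":"number"},"dz":{"type":"number"},"rx":{"type":"number"},"ry":{"type":"number"},"rz":{"type":"number"},"gripper":{"type":"number"}}}},"force":{"type":"number"}},"required":["targets"]}

```bash
ls; mkdir -p pics
cat > h.py <<'E'
import numpy as np, cv2
from station import arm
def grab(n):
    f=arm.grab_frame(n); np.savez('last_%s.npz'%n,**f); return f
def load(n): return dict(np.load('last_%s.npz'%n))
def save(f,name,crop=None,s=1):
    im=f['frame'][:,:,::-1]
    if crop: x0,y0,x1,y1=crop; im=im[y0:y1,x0:x1]
    im=cv2.resize(im,None,fx=s,fy=s,interpolation=cv2.INTER_CUBIC); cv2.imwrite('pics/'+name,im)
def cloud(f):
    z=f['z_map']; v,u=np.mgrid[:480,:640]
    P=np.stack([(u-f['cx'])/f['fx']*z,(v-f['cy'])/f['fy']*z,z,np.ones_like(z)],-1)
    W=P@np.linalg.inv(f['view']).T
    W[z==0]=np.nan
    return W[...,:3]
E
python3 - <<'E'
from h import *
for n in('top','scene'):
    f=grab(n); save(f,n+'0.png'); print(n,f['fx'],np.linalg.inv(f['view']).round(3).tolist())
print(arm.get_state())
E
```

```text
pics
top 510.0208931561709 [[0.017, -0.998, 0.061, 0.393], [-1.0, -0.017, 0.01, 0.044], [-0.009, -0.061, -0.998, 1.167], [0.0, 0.0, 0.0, 1.0]]
scene 473.07111566914193 [[-0.84, -0.422, 0.341, 0.011], [-0.542, 0.66, -0.52, 0.695], [-0.005, -0.622, -0.783, 1.008], [0.0, 0.0, 0.0, 1.0]]
{'t': 0.1, 'q': array([-9.06883250e-01,  3.59279652e-01,  1.11549013e-02, -2.88707140e-04,
       -1.22408006e+00, -2.88119882e-01]), 'qd': array([ 0.00038693, -0.00124095,  0.00200787,  0.00139353,  0.0002253 ,
        0.00119077]), 'joint_efforts': array([-1.52336746e-03, -5.84163880e+01,  2.93749166e+01,  7.01550096e+00,
        1.01061471e-02, -5.53364100e-05]), 'eef_pos': array([ 0.24757285, -0.62753378,  0.24774487]), 'ee_rot': array([ 3.14016510e+00, -1.40022857e-04, -2.76589766e+00]), 'force': array([ 0.56045751,  0.12679854, -0.95507306]), 'moment': array([ 0.00197143,  0.00788823, -0.0248838 ]), 'gripper_force': 0.0, 'width': 0.08799667899159826}
```

View pics/top0.png

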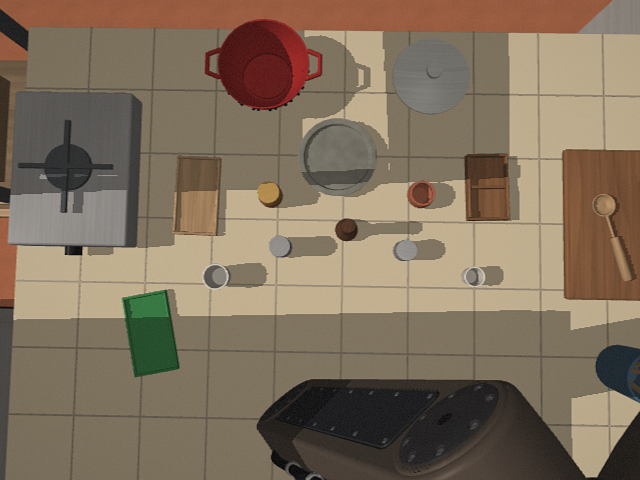

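View pics/scene0.png

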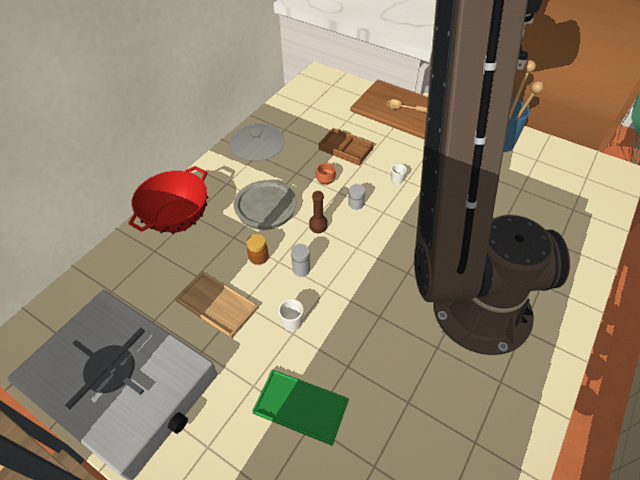

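The top view shows these, as pixel positions:
- **Cups:** large cup (216,277), small cup (474,276).
- **Tins:** (280,246) and (405,250).
- **Pestle:** (346,229).
- **Plate and spice box:** (338,157) and (488,187).
- **Bystanders:** honey jar (269,195), salt pot (421,194).

There are two tray candidates: the pale wooden one at (198,195) and the green one at (151,333). The pale wooden one fits the description and the green one is the look-alike. Next I'll measure from the depth map.

Run:
```python
from h import *
f=load('top'); W=cloud(f)
box=dict(cup_large=(195,255,240,300),cup_small=(455,258,495,295),tinA=(262,228,298,264),tinB=(388,233,424,268),pestle=(328,212,364,248),honey=(250,175,290,215),salt=(402,175,440,213))
for k,(a,b,c,d) in box.items():
    P=W[b:d,a:c].reshape(-1,3); P=P[P[:,2]>0.015]
    h=np.percentile(P[:,2],97); T=P[P[:,2]>h-0.008]
    (x,y),r=cv2.minEnclosingCircle((T[:,:2]*1000).astype(np.float32))
    print(k,'h',round(h,3),'n',len(T),'circ',round(x),round(y),'r',round(r,1),'med',(np.median(T[:,:2],0)*1000).round())
for k,(a,b,c,d),lo,hi in (('tray',(165,145,230,245),.011,.03),('box',(455,145,520,228),.020,.04),('plate',(290,110,385,200),.021,.04)):
    P=W[b:d,a:c].reshape(-1,3); T=P[(P[:,2]>lo)&(P[:,2]<hi)]
    r=cv2.minAreaRect((T[:,:2]*1000).astype(np.float32)); print(k,len(T),r, cv2.minEnclosingCircle((T[:,:2]*1000).astype(np.float32)) if k=='plate' else '')
print('table',np.nanmedian(W[300:340,250:500,2]))
save(f,'c1.png',(150,130,520,300),2)
```

```text
cup_large h 0.065 n 161 circ 369 276 r 28.9 med [367. 281.]
cup_small h 0.049 n 108 circ 378 -288 r 22.9 med [ 376. -292.]
tinA h 0.086 n 349 circ 436 138 r 22.8 med [436. 138.]
tinB h 0.064 n 338 circ 433 -137 r 22.9 med [ 433. -137.]
pestle h 0.132 n 166 circ 478 -7 r 15.0 med [477.  -8.]
honey h 0.074 n 375 circ 553 165 r 24.0 med [553. 165.]
salt h 0.048 n 176 circ 560 -174 r 28.8 med [ 559. -172.]
tray 673 ((551.6121826171875, 334.55194091796875), (101.43146514892578, 179.87777709960938), 88.43458557128906) 
box 724 ((581.1400756835938, -324.9742736816406), (150.5956573486328, 94.08354187011719), 1.000272512435913) 
plate 1846 ((643.1222534179688, 15.188529968261719), (177.46067810058594, 174.80288696289062), 0.6866751909255981) ((642.6928100585938, 15.274158477783203), 89.53687286376953)
table 0.00031206301686903526
```

View pics/c1.png

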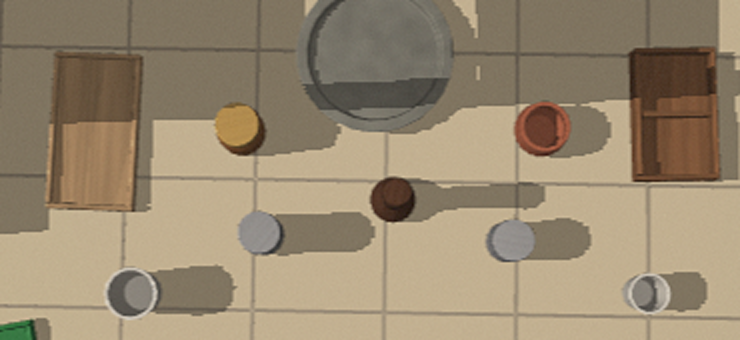

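Every size and height matches its description: the tall tin is A and the short tin is B, and the pale tray is confirmed in the crop at (95,130). Next I'll check the stove's clearance and work out the first approach to the pestle.

```bash
cat >> h.py <<'E'
from scipy.spatial.transform import Rotation as Ro
def to(x,y,z,yaw=np.pi):
    s=arm.get_state(); R=Ro.from_euler('xyz',s['ee_rot']); d=R.inv().apply(np.array([x,y,z])-s['eef_pos'])*1000
    r=(R.inv()*Ro.from_euler('xyz',[np.pi,0,yaw])).as_rotvec()
    print('t %.1f'%s['t'],'pos',s['eef_pos'].round(4),'w',round(s['width'],4),'| d',d.round(0),'r',r.round(3),'F',s['force'].round(1))
E
python3 - <<'E'
from h import *
W=cloud(load('top')); P=W[100:240,60:150].reshape(-1,3); P=P[P[:,2]>.02]
print('stove h',np.percentile(P[:,2],[50,90]),'min y',np.percentile(P[:,1],1))
to(.478,-.007,.25)
E
```

```text
stove h [0.07065338 0.08351734] min y 0.46907508646417156
t 0.1 pos [ 0.2476 -0.6275  0.2477] w 0.088 | d [-442.  493.   -2.] r [ 0.001 -0.     0.376] F [ 0.6  0.1 -1. ]
```

jog_arm:
  targets:
    - {"dx":-28,"dy":31,"rz":0.05,"gripper":0}
    - {"dx":-55,"dy":62,"rz":0.1,"gripper":0}
    - {"dx":-83,"dy":92,"rz":0.15,"gripper":0}
    - {"dx":-110,"dy":123,"rz":0.2,"gripper":0}
    - {"dx":-138,"dy":154,"rz":0.25,"gripper":0}
    - {"dx":-166,"dy":185,"rz":0.3,"gripper":0}
    - {"dx":-193,"dy":216,"rz":0.35,"gripper":0}
    - {"dx":-221,"dy":246,"rz":0.376,"gripper":0}

```text
invalid input at $.targets[0]: expected keys dx, dy, dz, rx, ry, rz, gripper
```

```bash
python3 -c "
from h import *
to(.478,-.007,.25)"
```

```text
t 0.1 pos [ 0.2476 -0.6275  0.2477] w 0.088 | d [-442.  493.   -2.] r [ 0.001 -0.     0.376] F [ 0.6  0.1 -1. ]
```

jog_arm:
  targets:
    - {"dx":-28,"dy":31,"dz":0,"rx":0,"ry":0,"rz":0.05,"gripper":0}
    - {"dx":-55,"dy":62,"dz":0,"rx":0,"ry":0,"rz":0.1,"gripper":0}
    - {"dx":-83,"dy":92,"dz":0,"rx":0,"ry":0,"rz":0.15,"gripper":0}
    - {"dx":-110,"dy":123,"dz":0,"rx":0,"ry":0,"rz":0.2,"gripper":0}
    - {"dx":-138,"dy":154,"dz":0,"rx":0,"ry":0,"rz":0.25,"gripper":0}
    - {"dx":-166,"dy":185,"dz":0,"rx":0,"ry":0,"rz":0.3,"gripper":0}
    - {"dx":-193,"dy":216,"dz":0,"rx":0,"ry":0,"rz":0.35,"gripper":0}
    - {"dx":-221,"dy":246,"dz":0,"rx":0,"ry":0,"rz":0.376,"gripper":0}

```text
t: 0.77
eef_pos: [0.3628, -0.316, 0.2484]
ee_rot: [3.141, -0.0, 3.138]
force: [0.6, 0.1, 0.4]
width: 0.0875
gripper_force: 0.0
```

jog_arm:
  targets:
    - {"dx":-115,"dy":309,"dz":0,"rx":0,"ry":0,"rz":0,"gripper":0}
    - {"dx":-115,"dy":309,"dz":0,"rx":0,"ry":0,"rz":0,"gripper":0}
    - {"dx":-115,"dy":309,"dz":0,"rx":0,"ry":0,"rz":0,"gripper":0}
    - {"dx":-115,"dy":309,"dz":0,"rx":0,"ry":0,"rz":0,"gripper":0}
    - {"dx":-115,"dy":309,"dz":0,"rx":0,"ry":0,"rz":0,"gripper":0}
    - {"dx":-115,"dy":309,"dz":0,"rx":0,"ry":0,"rz":0,"gripper":0}
    - {"dx":-115,"dy":309,"dz":0,"rx":0,"ry":0,"rz":0,"gripper":0}
    - {"dx":-115,"dy":309,"dz":0,"rx":0,"ry":0,"rz":0,"gripper":0}

```text
t: 1.43
eef_pos: [0.4782, -0.0065, 0.2487]
ee_rot: [3.141, 0.0, -3.141]
force: [0.9, -1.4, 0.2]
width: 0.0877
gripper_force: 0.0
```

jog_arm:
  force: 15
  targets:
    - {"dx":0,"dy":0,"dz":39,"rx":0,"ry":0,"rz":0,"gripper":0}
    - {"dx":0,"dy":0,"dz":78,"rx":0,"ry":0,"rz":0,"gripper":0}
    - {"dx":0,"dy":0,"dz":117,"rx":0,"ry":0,"rz":0,"gripper":0}
    - {"dx":0,"dy":0,"dz":140,"rx":0,"ry":0,"rz":0,"gripper":0}
    - {"dx":0,"dy":0,"dz":155,"rx":0,"ry":0,"rz":0,"gripper":0}
    - {"dx":0,"dy":0,"dz":155,"rx":0,"ry":0,"rz":0,"gripper":0.3}
    - {"dx":0,"dy":0,"dz":155,"rx":0,"ry":0,"rz":0,"gripper":0.8}
    - {"dx":0,"dy":0,"dz":155,"rx":0,"ry":0,"rz":0,"gripper":0.8}

```text
t: 2.1
eef_pos: [0.4788, -0.0088, 0.0945]
ee_rot: [3.141, 0.001, -3.142]
force: [0.4, 0.2, -0.7]
width: 0.0729
gripper_force: 0.0
```

jog_arm:
  force: 15
  targets:
    - {"dx":0,"dy":0,"dz":0,"rx":0,"ry":0,"rz":0,"gripper":0.9}
    - {"dx":0,"dy":0,"dz":0,"rx":0,"ry":0,"rz":0,"gripper":0.9}
    - {"dx":0,"dy":0,"dz":0,"rx":0,"ry":0,"rz":0,"gripper":0.9}
    - {"dx":0,"dy":0,"dz":0,"rx":0,"ry":0,"rz":0,"gripper":0.9}
    - {"dx":0,"dy":0,"dz":0,"rx":0,"ry":0,"rz":0,"gripper":0.9}
    - {"dx":0,"dy":0,"dz":0,"rx":0,"ry":0,"rz":0,"gripper":0.9}
    - {"dx":0,"dy":0,"dz":0,"rx":0,"ry":0,"rz":0,"gripper":0.9}
    - {"dx":0,"dy":0,"dz":0,"rx":0,"ry":0,"rz":0,"gripper":0.9}

```text
t: 2.77
eef_pos: [0.4784, -0.0089, 0.0938]
ee_rot: [3.142, 0.001, 3.142]
force: [0.5, -0.2, 1.8]
width: 0.0274
gripper_force: 13.8
```

jog_arm:
  targets:
    - {"dx":0,"dy":0,"dz":-25,"rx":0,"ry":0,"rz":0,"gripper":0.9}
    - {"dx":0,"dy":0,"dz":-50,"rx":0,"ry":0,"rz":0,"gripper":0.9}
    - {"dx":-28,"dy":4,"dz":-60,"rx":0,"ry":0,"rz":0,"gripper":0.9}
    - {"dx":-58,"dy":8,"dz":-60,"rx":0,"ry":0,"rz":0,"gripper":0.9}
    - {"dx":-90,"dy":13,"dz":-60,"rx":0,"ry":0,"rz":0,"gripper":0.9}
    - {"dx":-122,"dy":18,"dz":-60,"rx":0,"ry":0,"rz":0,"gripper":0.9}
    - {"dx":-150,"dy":22,"dz":-60,"rx":0,"ry":0,"rz":0,"gripper":0.9}
    - {"dx":-165,"dy":24,"dz":-60,"rx":0,"ry":0,"rz":0,"gripper":0.9}

```text
t: 3.43
eef_pos: [0.6456, 0.0153, 0.1524]
ee_rot: [-3.141, -0.0, 3.141]
force: [1.2, 0.4, -1.2]
width: 0.0266
gripper_force: 14.5
```

jog_arm:
  targets:
    - {"dx":0,"dy":0,"dz":12,"rx":0,"ry":0,"rz":0,"gripper":0.9}
    - {"dx":0,"dy":0,"dz":24,"rx":0,"ry":0,"rz":0,"gripper":0.9}
    - {"dx":0,"dy":0,"dz":32,"rx":0,"ry":0,"rz":0,"gripper":0.9}
    - {"dx":0,"dy":0,"dz":37,"rx":0,"ry":0,"rz":0,"gripper":0.9}
    - {"dx":0,"dy":0,"dz":39,"rx":0,"ry":0,"rz":0,"gripper":0.9}
    - {"dx":0,"dy":0,"dz":41,"rx":0,"ry":0,"rz":0,"gripper":0.9}
    - {"dx":0,"dy":0,"dz":41,"rx":0,"ry":0,"rz":0,"gripper":0.9}
    - {"dx":0,"dy":0,"dz":41,"rx":0,"ry":0,"rz":0,"gripper":0.9}

```text
t: 4.1
eef_pos: [0.6432, 0.0151, 0.1132]
ee_rot: [3.141, 0.001, 3.142]
force: [0.6, -0.2, -1.5]
width: 0.0273
gripper_force: 14.5
```

jog_arm:
  targets:
    - {"dx":0,"dy":0,"dz":1,"rx":0,"ry":0,"rz":0,"gripper":0.9}
    - {"dx":0,"dy":0,"dz":1.5,"rx":0,"ry":0,"rz":0,"gripper":0.9}
    - {"dx":0,"dy":0,"dz":1.5,"rx":0,"ry":0,"rz":0,"gripper":0.9}
    - {"dx":0,"dy":0,"dz":1.5,"rx":0,"ry":0,"rz":0,"gripper":0.6}
    - {"dx":0,"dy":0,"dz":1.5,"rx":0,"ry":0,"rz":0,"gripper":0.3}
    - {"dx":0,"dy":0,"dz":1.5,"rx":0,"ry":0,"rz":0,"gripper":0.1}
    - {"dx":0,"dy":0,"dz":1.5,"rx":0,"ry":0,"rz":0,"gripper":0}
    - {"dx":0,"dy":0,"dz":1.5,"rx":0,"ry":0,"rz":0,"gripper":0}

```text
t: 4.77
eef_pos: [0.6431, 0.015, 0.111]
ee_rot: [-3.142, -0.0, 3.141]
force: [0.3, -0.3, 0.2]
width: 0.055
gripper_force: 0.0
```

jog_arm:
  targets:
    - {"dx":0,"dy":0,"dz":-30,"rx":0,"ry":0,"rz":0,"gripper":0}
    - {"dx":0,"dy":0,"dz":-70,"rx":0,"ry":0,"rz":0,"gripper":0}
    - {"dx":0,"dy":0,"dz":-105,"rx":0,"ry":0,"rz":0,"gripper":0}
    - {"dx":20,"dy":12,"dz":-115,"rx":0,"ry":0,"rz":0,"gripper":0}
    - {"dx":55,"dy":33,"dz":-115,"rx":0,"ry":0,"rz":0,"gripper":0}
    - {"dx":90,"dy":53,"dz":-115,"rx":0,"ry":0,"rz":0,"gripper":0}
    - {"dx":125,"dy":74,"dz":-115,"rx":0,"ry":0,"rz":0,"gripper":0}
    - {"dx":160,"dy":95,"dz":-110,"rx":0,"ry":0,"rz":0,"gripper":0}

```text
t: 5.43
eef_pos: [0.482, 0.1106, 0.2217]
ee_rot: [3.141, 0.002, 3.141]
force: [0.0, 2.5, 0.5]
width: 0.0873
gripper_force: 0.0
```

Run:
```python
from h import *
f=grab('scene'); save(f,'p1.png',(180,150,420,330),2.5)
to(.436,.138,.054)
f=grab('top'); W=cloud(f); P=W[110:200,295:385].reshape(-1,3); T=P[(P[:,2]>.14)&(P[:,2]<.156)]; print(len(T), T.mean(0) if len(T) else '')
```

```text
t 5.5 pos [0.4761 0.1121 0.2203] w 0.0874 | d [ 40.  26. 166.] r [ 0.002 -0.002 -0.001] F [-9.   0.1 -5.6]
174 [0.63877578 0.01632968 0.14735913]
```

View pics/p1.png

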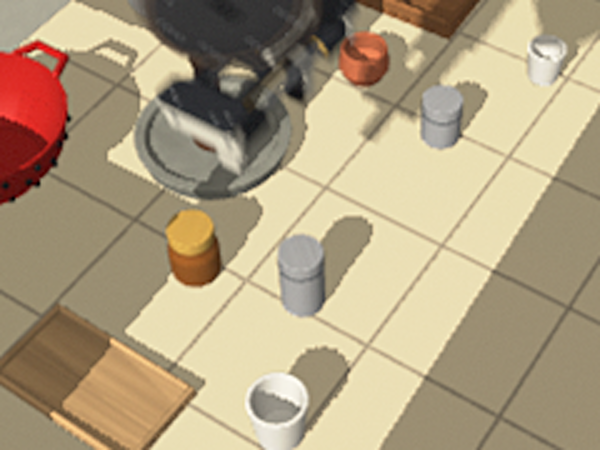

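Gripper hides the pestle in this crop, but top depth puts its knob at (0.639,0.016,0.147), so it is standing near the plate's centre. The tall tin is at crop (302,275), undisturbed.

jog_arm:
  targets:
    - {"dx":30,"dy":18,"dz":0,"rx":0,"ry":0,"rz":0,"gripper":0}
    - {"dx":46,"dy":27,"dz":15,"rx":0,"ry":0,"rz":0,"gripper":0}
    - {"dx":46,"dy":27,"dz":40,"rx":0,"ry":0,"rz":0,"gripper":0}
    - {"dx":46,"dy":27,"dz":75,"rx":0,"ry":0,"rz":0,"gripper":0}
    - {"dx":46,"dy":27,"dz":110,"rx":0,"ry":0,"rz":0,"gripper":0}
    - {"dx":46,"dy":27,"dz":145,"rx":0,"ry":0,"rz":0,"gripper":0}
    - {"dx":46,"dy":27,"dz":167,"rx":0,"ry":0,"rz":0,"gripper":0}
    - {"dx":46,"dy":27,"dz":167,"rx":0,"ry":0,"rz":0,"gripper":0}

```text
t: 6.2
eef_pos: [0.4348, 0.1351, 0.0502]
ee_rot: [-3.137, -0.006, 3.141]
force: [-0.1, -0.6, -0.6]
width: 0.0873
gripper_force: 0.0
```

jog_arm:
  force: 15
  targets:
    - {"dx":0,"dy":0,"dz":0,"rx":0,"ry":0,"rz":0,"gripper":0.7}
    - {"dx":0,"dy":0,"dz":0,"rx":0,"ry":0,"rz":0,"gripper":0.7}
    - {"dx":0,"dy":0,"dz":0,"rx":0,"ry":0,"rz":0,"gripper":0.7}
    - {"dx":0,"dy":0,"dz":0,"rx":0,"ry":0,"rz":0,"gripper":0.7}
    - {"dx":0,"dy":0,"dz":0,"rx":0,"ry":0,"rz":0,"gripper":0.7}
    - {"dx":0,"dy":0,"dz":0,"rx":0,"ry":0,"rz":0,"gripper":0.7}
    - {"dx":0,"dy":0,"dz":0,"rx":0,"ry":0,"rz":0,"gripper":0.7}
    - {"dx":0,"dy":0,"dz":0,"rx":0,"ry":0,"rz":0,"gripper":0.7}

```text
t: 6.87
eef_pos: [0.4374, 0.1373, 0.0546]
ee_rot: [3.141, 0.001, -3.142]
force: [-1.2, 0.2, 5.7]
width: 0.0454
gripper_force: 15.0
```

jog_arm:
  targets:
    - {"dx":0,"dy":0,"dz":-25,"rx":0,"ry":0,"rz":0,"gripper":0.7}
    - {"dx":0,"dy":0,"dz":-60,"rx":0,"ry":0,"rz":0,"gripper":0.7}
    - {"dx":0,"dy":0,"dz":-95,"rx":0,"ry":0,"rz":0,"gripper":0.7}
    - {"dx":-8,"dy":-20,"dz":-110,"rx":0,"ry":0,"rz":0,"gripper":0.7}
    - {"dx":-20,"dy":-50,"dz":-110,"rx":0,"ry":0,"rz":0,"gripper":0.7}
    - {"dx":-33,"dy":-85,"dz":-110,"rx":0,"ry":0,"rz":0,"gripper":0.7}
    - {"dx":-46,"dy":-120,"dz":-110,"rx":0,"ry":0,"rz":0,"gripper":0.7}
    - {"dx":-60,"dy":-155,"dz":-110,"rx":0,"ry":0,"rz":0,"gripper":0.7}

```text
t: 7.53
eef_pos: [0.497, -0.0194, 0.1643]
ee_rot: [3.141, 0.0, -3.141]
force: [1.1, 0.2, -0.5]
width: 0.0461
gripper_force: 15.0
```

jog_arm:
  targets:
    - {"dx":-14,"dy":-36,"dz":0,"rx":0,"ry":0,"rz":0,"gripper":0.7}
    - {"dx":-28,"dy":-72,"dz":0,"rx":0,"ry":0,"rz":0,"gripper":0.7}
    - {"dx":-43,"dy":-109,"dz":0,"rx":0,"ry":0,"rz":0,"gripper":0.7}
    - {"dx":-58,"dy":-146,"dz":0,"rx":0,"ry":0,"rz":0,"gripper":0.7}
    - {"dx":-73,"dy":-183,"dz":0,"rx":0,"ry":0,"rz":0,"gripper":0.7}
    - {"dx":-88,"dy":-220,"dz":0,"rx":0,"ry":0,"rz":0,"gripper":0.7}
    - {"dx":-104,"dy":-257,"dz":0,"rx":0,"ry":0,"rz":0,"gripper":0.7}
    - {"dx":-115,"dy":-285,"dz":0,"rx":0,"ry":0,"rz":0,"gripper":0.7}

```text
t: 8.2
eef_pos: [0.6124, -0.3059, 0.1632]
ee_rot: [-3.142, -0.001, 3.14]
force: [1.1, 1.5, -0.3]
width: 0.0459
gripper_force: 15.0
```

```bash
python3 -c "
from h import *
to(.617,-.324,.0606)"
```

```text
t 8.2 pos [ 0.6124 -0.3059  0.1632] w 0.0459 | d [ -5. -18. 103.] r [-0.    -0.001 -0.001] F [ 1.1  1.5 -0.3]
```

jog_arm:
  targets:
    - {"dx":-5,"dy":-18,"dz":0,"rx":0,"ry":0,"rz":0,"gripper":0.7}
    - {"dx":-5,"dy":-18,"dz":20,"rx":0,"ry":0,"rz":0,"gripper":0.7}
    - {"dx":-5,"dy":-18,"dz":45,"rx":0,"ry":0,"rz":0,"gripper":0.7}
    - {"dx":-5,"dy":-18,"dz":70,"rx":0,"ry":0,"rz":0,"gripper":0.7}
    - {"dx":-5,"dy":-18,"dz":88,"rx":0,"ry":0,"rz":0,"gripper":0.7}
    - {"dx":-5,"dy":-18,"dz":97,"rx":0,"ry":0,"rz":0,"gripper":0.7}
    - {"dx":-5,"dy":-18,"dz":101,"rx":0,"ry":0,"rz":0,"gripper":0.7}
    - {"dx":-5,"dy":-18,"dz":102,"rx":0,"ry":0,"rz":0,"gripper":0.7}

```text
t: 8.87
eef_pos: [0.6168, -0.3209, 0.0616]
ee_rot: [3.141, -0.001, -3.142]
force: [-0.1, -0.1, 0.1]
width: 0.0458
gripper_force: 15.0
```

jog_arm:
  targets:
    - {"dx":0,"dy":0,"dz":1,"rx":0,"ry":0,"rz":0,"gripper":0.7}
    - {"dx":0,"dy":0,"dz":1,"rx":0,"ry":0,"rz":0,"gripper":0.7}
    - {"dx":0,"dy":0,"dz":1,"rx":0,"ry":0,"rz":0,"gripper":0.4}
    - {"dx":0,"dy":0,"dz":1,"rx":0,"ry":0,"rz":0,"gripper":0.2}
    - {"dx":0,"dy":0,"dz":1,"rx":0,"ry":0,"rz":0,"gripper":0}
    - {"dx":0,"dy":0,"dz":1,"rx":0,"ry":0,"rz":0,"gripper":0}
    - {"dx":0,"dy":0,"dz":1,"rx":0,"ry":0,"rz":0,"gripper":0}
    - {"dx":0,"dy":0,"dz":1,"rx":0,"ry":0,"rz":0,"gripper":0}

```text
t: 9.53
eef_pos: [0.617, -0.321, 0.0612]
ee_rot: [-3.142, 0.0, 3.141]
force: [-0.9, 0.8, 0.6]
width: 0.0802
gripper_force: 0.0
```

jog_arm:
  targets:
    - {"dx":0,"dy":0,"dz":-25,"rx":0,"ry":0,"rz":0,"gripper":0}
    - {"dx":0,"dy":0,"dz":-60,"rx":0,"ry":0,"rz":0,"gripper":0}
    - {"dx":0,"dy":0,"dz":-95,"rx":0,"ry":0,"rz":0,"gripper":0}
    - {"dx":12,"dy":12,"dz":-110,"rx":0,"ry":0,"rz":0,"gripper":0}
    - {"dx":36,"dy":36,"dz":-110,"rx":0,"ry":0,"rz":0,"gripper":0}
    - {"dx":62,"dy":62,"dz":-110,"rx":0,"ry":0,"rz":0,"gripper":0}
    - {"dx":88,"dy":88,"dz":-110,"rx":0,"ry":0,"rz":0,"gripper":0}
    - {"dx":114,"dy":114,"dz":-110,"rx":0,"ry":0,"rz":0,"gripper":0}

```text
t: 10.2
eef_pos: [0.5017, -0.2062, 0.171]
ee_rot: [3.142, 0.0, 3.141]
force: [1.6, 1.7, 0.4]
width: 0.0876
gripper_force: 0.0
```

Run:
```python
from h import *
to(.433,-.137,.047)
W=cloud(grab('top')); P=W[140:230,450:525].reshape(-1,3); T=P[(P[:,2]>.08)&(P[:,2]<.1)]; print(len(T), T.mean(0) if len(T) else '',cv2.minEnclosingCircle((T[:,:2]*1000).astype(np.float32)))
P=W[110:200,295:385].reshape(-1,3); T=P[(P[:,2]>.14)&(P[:,2]<.156)]; print(len(T), T.mean(0) if len(T) else '')
```

```text
t 10.2 pos [ 0.5017 -0.2062  0.171 ] w 0.0876 | d [ 69.  69. 124.] r [ 0.     0.    -0.001] F [1.6 1.7 0.4]
0  ((0.0, 0.0), 0.0)
0
```

jog_arm:
  targets:
    - {"dx":28,"dy":28,"dz":0,"rx":0,"ry":0,"rz":0,"gripper":0}
    - {"dx":55,"dy":55,"dz":0,"rx":0,"ry":0,"rz":0,"gripper":0}
    - {"dx":69,"dy":69,"dz":5,"rx":0,"ry":0,"rz":0,"gripper":0}
    - {"dx":69,"dy":69,"dz":35,"rx":0,"ry":0,"rz":0,"gripper":0}
    - {"dx":69,"dy":69,"dz":70,"rx":0,"ry":0,"rz":0,"gripper":0}
    - {"dx":69,"dy":69,"dz":105,"rx":0,"ry":0,"rz":0,"gripper":0}
    - {"dx":69,"dy":69,"dz":123,"rx":0,"ry":0,"rz":0,"gripper":0}
    - {"dx":69,"dy":69,"dz":123,"rx":0,"ry":0,"rz":0,"gripper":0}

```text
t: 10.92
eef_pos: [0.4314, -0.1381, 0.0449]
ee_rot: [-3.141, -0.006, 3.141]
force: [-0.2, -0.1, 0.1]
width: 0.0878
gripper_force: 0.0
```

jog_arm:
  force: 15
  targets:
    - {"dx":0,"dy":0,"dz":0,"rx":0,"ry":0,"rz":0,"gripper":0.7}
    - {"dx":0,"dy":0,"dz":0,"rx":0,"ry":0,"rz":0,"gripper":0.7}
    - {"dx":0,"dy":0,"dz":0,"rx":0,"ry":0,"rz":0,"gripper":0.7}
    - {"dx":0,"dy":0,"dz":0,"rx":0,"ry":0,"rz":0,"gripper":0.7}
    - {"dx":0,"dy":0,"dz":0,"rx":0,"ry":0,"rz":0,"gripper":0.7}
    - {"dx":0,"dy":0,"dz":0,"rx":0,"ry":0,"rz":0,"gripper":0.7}
    - {"dx":0,"dy":0,"dz":0,"rx":0,"ry":0,"rz":0,"gripper":0.7}
    - {"dx":0,"dy":0,"dz":0,"rx":0,"ry":0,"rz":0,"gripper":0.7}

```text
t: 11.58
eef_pos: [0.4343, -0.1379, 0.0485]
ee_rot: [3.142, 0.001, 3.141]
force: [-1.6, 0.9, 5.3]
width: 0.0458
gripper_force: 15.0
```

jog_arm:
  targets:
    - {"dx":0,"dy":0,"dz":-25,"rx":0,"ry":0,"rz":0,"gripper":0.7}
    - {"dx":0,"dy":0,"dz":-60,"rx":0,"ry":0,"rz":0,"gripper":0.7}
    - {"dx":0,"dy":0,"dz":-90,"rx":0,"ry":0,"rz":0,"gripper":0.7}
    - {"dx":-10,"dy":-20,"dz":-100,"rx":0,"ry":0,"rz":0,"gripper":0.7}
    - {"dx":-28,"dy":-50,"dz":-100,"rx":0,"ry":0,"rz":0,"gripper":0.7}
    - {"dx":-47,"dy":-80,"dz":-100,"rx":0,"ry":0,"rz":0,"gripper":0.7}
    - {"dx":-65,"dy":-110,"dz":-100,"rx":0,"ry":0,"rz":0,"gripper":0.7}
    - {"dx":-80,"dy":-135,"dz":-100,"rx":0,"ry":0,"rz":0,"gripper":0.7}

```text
t: 12.25
eef_pos: [0.5149, -0.2748, 0.148]
ee_rot: [-3.142, 0.0, 3.141]
force: [1.4, 0.7, -0.9]
width: 0.0459
gripper_force: 15.0
```

Run:
```python
from h import *
to(.545,-.3256,.055)
f=grab('wrist'); save(f,'w1.png')
```

```text
t 12.2 pos [ 0.5149 -0.2748  0.148 ] w 0.0459 | d [-30. -51.  93.] r [-0.  0. -0.] F [ 1.4  0.7 -0.9]
```

View pics/w1.png

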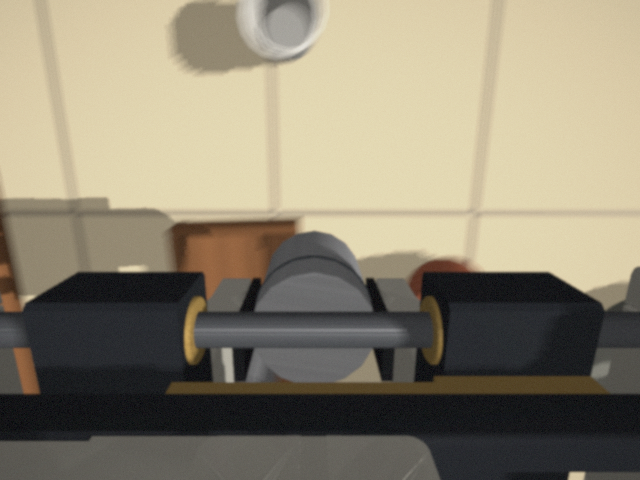

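The wrist view shows the short tin held straight between the pads at (315,300). The near edge of the box is at (235,225) and the small cup at (285,20).

jog_arm:
  targets:
    - {"dx":-17,"dy":-30,"dz":0,"rx":0,"ry":0,"rz":0,"gripper":0.7}
    - {"dx":-30,"dy":-51,"dz":0,"rx":0,"ry":0,"rz":0,"gripper":0.7}
    - {"dx":-30,"dy":-51,"dz":20,"rx":0,"ry":0,"rz":0,"gripper":0.7}
    - {"dx":-30,"dy":-51,"dz":45,"rx":0,"ry":0,"rz":0,"gripper":0.7}
    - {"dx":-30,"dy":-51,"dz":70,"rx":0,"ry":0,"rz":0,"gripper":0.7}
    - {"dx":-30,"dy":-51,"dz":84,"rx":0,"ry":0,"rz":0,"gripper":0.7}
    - {"dx":-30,"dy":-51,"dz":90,"rx":0,"ry":0,"rz":0,"gripper":0.7}
    - {"dx":-30,"dy":-51,"dz":92,"rx":0,"ry":0,"rz":0,"gripper":0.7}

```text
t: 12.97
eef_pos: [0.5431, -0.3238, 0.0549]
ee_rot: [3.141, -0.003, 3.141]
force: [0.4, -0.5, -0.5]
width: 0.0461
gripper_force: 15.0
```

jog_arm:
  targets:
    - {"dx":0,"dy":0,"dz":1,"rx":0,"ry":0,"rz":0,"gripper":0.7}
    - {"dx":0,"dy":0,"dz":1,"rx":0,"ry":0,"rz":0,"gripper":0.7}
    - {"dx":0,"dy":0,"dz":1,"rx":0,"ry":0,"rz":0,"gripper":0.4}
    - {"dx":0,"dy":0,"dz":1,"rx":0,"ry":0,"rz":0,"gripper":0.2}
    - {"dx":0,"dy":0,"dz":1,"rx":0,"ry":0,"rz":0,"gripper":0}
    - {"dx":0,"dy":0,"dz":1,"rx":0,"ry":0,"rz":0,"gripper":0}
    - {"dx":0,"dy":0,"dz":1,"rx":0,"ry":0,"rz":0,"gripper":0}
    - {"dx":0,"dy":0,"dz":1,"rx":0,"ry":0,"rz":0,"gripper":0}

```text
t: 13.63
eef_pos: [0.5441, -0.324, 0.0553]
ee_rot: [-3.142, 0.0, 3.141]
force: [0.4, 0.1, 0.9]
width: 0.0801
gripper_force: 0.0
```

jog_arm:
  targets:
    - {"dx":0,"dy":0,"dz":-25,"rx":0,"ry":0,"rz":0,"gripper":0}
    - {"dx":0,"dy":0,"dz":-60,"rx":0,"ry":0,"rz":0,"gripper":0}
    - {"dx":10,"dy":2,"dz":-80,"rx":0,"ry":0,"rz":0,"gripper":0}
    - {"dx":40,"dy":9,"dz":-80,"rx":0,"ry":0,"rz":0,"gripper":0}
    - {"dx":75,"dy":16,"dz":-80,"rx":0,"ry":0,"rz":0,"gripper":0}
    - {"dx":110,"dy":24,"dz":-80,"rx":0,"ry":0,"rz":0,"gripper":0}
    - {"dx":145,"dy":31,"dz":-80,"rx":0,"ry":0,"rz":0,"gripper":0}
    - {"dx":166,"dy":36,"dz":-80,"rx":0,"ry":0,"rz":0,"gripper":0}

```text
t: 14.3
eef_pos: [0.3744, -0.287, 0.1349]
ee_rot: [3.141, -0.001, 3.141]
force: [0.3, 0.2, -0.5]
width: 0.0875
gripper_force: 0.0
```

Run:
```python
from h import *
to(.378,-.288,.036)
W=cloud(grab('scene'))
def c(n,x,y,lo,hi,r=.05):
    m=(np.hypot(W[...,0]-x,W[...,1]-y)<r)&(W[...,2]>lo)&(W[...,2]<hi); T=W[m]
    print(n,len(T),T.mean(0).round(3) if len(T) else '', [v for v in cv2.minEnclosingCircle((T[:,:2]*1000).astype(np.float32))] if len(T) else '')
c('tall',.617,-.322,.082,.1); c('short',.545,-.324,.060,.075,.035); c('pestle',.643,.015,.142,.16); c('honey',.553,.165,.066,.085); c('salt',.56,-.174,.04,.06)
```

```text
t 14.3 pos [ 0.3744 -0.287   0.1349] w 0.0875 | d [-4. -1. 99.] r [ 0.001 -0.001 -0.001] F [ 0.3  0.2 -0.5]
tall 138 [ 0.616 -0.32   0.089] [(614.75, -323.0880126953125), 25.942907333374023]
short 146 [ 0.542 -0.322  0.067] [(545.3677978515625, -323.9740905761719), 25.68871307373047]
pestle 89 [0.638 0.017 0.148] [(639.4150390625, 14.744501113891602), 16.0347957611084]
honey 238 [0.553 0.165 0.071] [(554.3721313476562, 162.7761993408203), 25.9047908782959]
salt 119 [ 0.559 -0.173  0.045] [(558.1609497070312, -176.37208557128906), 31.559221267700195]
```

Both tins and the pestle stand at the expected heights, and the bystanders haven't moved. Next is the small cup.

jog_arm:
  force: 10
  targets:
    - {"dx":0,"dy":0,"dz":0,"rx":0,"ry":0,"rz":0,"gripper":0}
    - {"dx":0,"dy":0,"dz":25,"rx":0,"ry":0,"rz":0,"gripper":0}
    - {"dx":0,"dy":0,"dz":60,"rx":0,"ry":0,"rz":0,"gripper":0}
    - {"dx":0,"dy":0,"dz":85,"rx":0,"ry":0,"rz":0,"gripper":0}
    - {"dx":0,"dy":0,"dz":99,"rx":0,"ry":0,"rz":0,"gripper":0}
    - {"dx":0,"dy":0,"dz":99,"rx":0,"ry":0,"rz":0,"gripper":0}
    - {"dx":0,"dy":0,"dz":99,"rx":0,"ry":0,"rz":0,"gripper":0.2}
    - {"dx":0,"dy":0,"dz":99,"rx":0,"ry":0,"rz":0,"gripper":0.7}

```text
t: 15.02
eef_pos: [0.3791, -0.2883, 0.0368]
ee_rot: [-3.141, 0.001, -3.141]
force: [0.1, 0.1, -0.3]
width: 0.0792
gripper_force: 0.0
```

jog_arm:
  force: 10
  targets:
    - {"dx":0,"dy":0,"dz":0,"rx":0,"ry":0,"rz":0,"gripper":0.7}
    - {"dx":0,"dy":0,"dz":0,"rx":0,"ry":0,"rz":0,"gripper":0.7}
    - {"dx":0,"dy":0,"dz":0,"rx":0,"ry":0,"rz":0,"gripper":0.7}
    - {"dx":0,"dy":0,"dz":0,"rx":0,"ry":0,"rz":0,"gripper":0.7}
    - {"dx":0,"dy":0,"dz":0,"rx":0,"ry":0,"rz":0,"gripper":0.7}
    - {"dx":0,"dy":0,"dz":0,"rx":0,"ry":0,"rz":0,"gripper":0.7}
    - {"dx":0,"dy":0,"dz":0,"rx":0,"ry":0,"rz":0,"gripper":0.7}
    - {"dx":0,"dy":0,"dz":0,"rx":0,"ry":0,"rz":0,"gripper":0.7}

```text
t: 15.68
eef_pos: [0.3783, -0.2881, 0.0363]
ee_rot: [-3.141, 0.0, 3.142]
force: [-0.3, -0.2, 5.0]
width: 0.0449
gripper_force: 10.0
```

jog_arm:
  targets:
    - {"dx":0,"dy":0,"dz":-25,"rx":0,"ry":0,"rz":0,"gripper":0.7}
    - {"dx":0,"dy":0,"dz":-60,"rx":0,"ry":0,"rz":0,"gripper":0.7}
    - {"dx":0,"dy":10,"dz":-90,"rx":0,"ry":0,"rz":0,"gripper":0.7}
    - {"dx":-10,"dy":34,"dz":-110,"rx":0,"ry":0,"rz":0,"gripper":0.7}
    - {"dx":-22,"dy":66,"dz":-110,"rx":0,"ry":0,"rz":0,"gripper":0.7}
    - {"dx":-34,"dy":100,"dz":-110,"rx":0,"ry":0,"rz":0,"gripper":0.7}
    - {"dx":-46,"dy":134,"dz":-110,"rx":0,"ry":0,"rz":0,"gripper":0.7}
    - {"dx":-58,"dy":168,"dz":-110,"rx":0,"ry":0,"rz":0,"gripper":0.7}

```text
t: 16.35
eef_pos: [0.4359, -0.1184, 0.1462]
ee_rot: [3.141, 0.0, 3.141]
force: [0.8, -0.3, -1.2]
width: 0.045
gripper_force: 10.0
```

jog_arm:
  targets:
    - {"dx":-12,"dy":35,"dz":0,"rx":0,"ry":0,"rz":0,"gripper":0.7}
    - {"dx":-24,"dy":71,"dz":0,"rx":0,"ry":0,"rz":0,"gripper":0.7}
    - {"dx":-37,"dy":107,"dz":0,"rx":0,"ry":0,"rz":0,"gripper":0.7}
    - {"dx":-50,"dy":143,"dz":0,"rx":0,"ry":0,"rz":0,"gripper":0.7}
    - {"dx":-63,"dy":179,"dz":0,"rx":0,"ry":0,"rz":0,"gripper":0.7}
    - {"dx":-76,"dy":215,"dz":0,"rx":0,"ry":0,"rz":0,"gripper":0.7}
    - {"dx":-89,"dy":251,"dz":0,"rx":0,"ry":0,"rz":0,"gripper":0.7}
    - {"dx":-102,"dy":287,"dz":0,"rx":0,"ry":0,"rz":0,"gripper":0.7}

```text
t: 17.02
eef_pos: [0.538, 0.1689, 0.1456]
ee_rot: [-3.141, -0.001, 3.142]
force: [0.1, 0.2, -0.4]
width: 0.0447
gripper_force: 10.0
```

jog_arm:
  targets:
    - {"dx":-12,"dy":35,"dz":0,"rx":0,"ry":0,"rz":0,"gripper":0.7}
    - {"dx":-24,"dy":70,"dz":0,"rx":0,"ry":0,"rz":0,"gripper":0.7}
    - {"dx":-36,"dy":104,"dz":0,"rx":0,"ry":0,"rz":0,"gripper":0.7}
    - {"dx":-46,"dy":136,"dz":0,"rx":0,"ry":0,"rz":0,"gripper":0.7}
    - {"dx":-54,"dy":158,"dz":0,"rx":0,"ry":0,"rz":0,"gripper":0.7}
    - {"dx":-56,"dy":166,"dz":10,"rx":0,"ry":0,"rz":0,"gripper":0.7}
    - {"dx":-56,"dy":166,"dz":30,"rx":0,"ry":0,"rz":0,"gripper":0.7}
    - {"dx":-56,"dy":166,"dz":50,"rx":0,"ry":0,"rz":0,"gripper":0.7}

```text
t: 17.68
eef_pos: [0.5938, 0.3337, 0.0949]
ee_rot: [3.141, -0.0, -3.141]
force: [-0.3, -0.3, -1.8]
width: 0.0448
gripper_force: 10.0
```

Run:
```python
from h import *
to(.594,.333,.0423)
f=grab('scene'); save(f,'s2.png',(120,180,380,380),2.5)
```

```text
t 17.7 pos [0.5938 0.3337 0.0949] w 0.0448 | d [-0. -1. 53.] r [ 0. -0.  0.] F [-0.3 -0.3 -1.8]
```

View pics/s2.png

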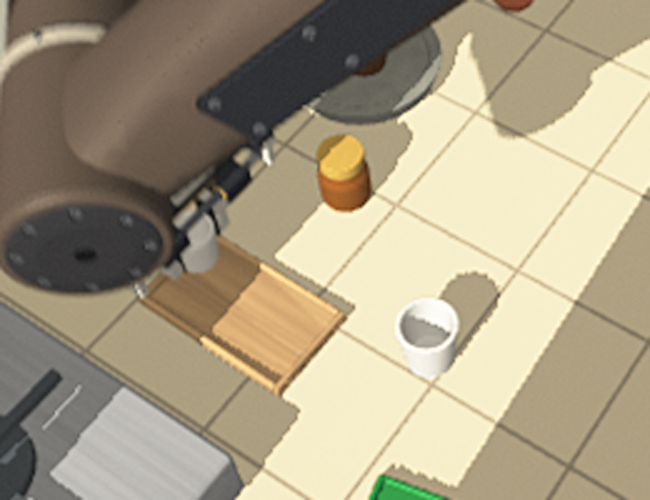

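The small cup hangs over the far half of the tray at crop (195,250), with the jar and large cup undisturbed. I'll lower it and release.

jog_arm:
  targets:
    - {"dx":0,"dy":0,"dz":20,"rx":0,"ry":0,"rz":0,"gripper":0.7}
    - {"dx":0,"dy":0,"dz":38,"rx":0,"ry":0,"rz":0,"gripper":0.7}
    - {"dx":0,"dy":0,"dz":46,"rx":0,"ry":0,"rz":0,"gripper":0.7}
    - {"dx":0,"dy":0,"dz":50,"rx":0,"ry":0,"rz":0,"gripper":0.7}
    - {"dx":0,"dy":0,"dz":52,"rx":0,"ry":0,"rz":0,"gripper":0.7}
    - {"dx":0,"dy":0,"dz":53,"rx":0,"ry":0,"rz":0,"gripper":0.7}
    - {"dx":0,"dy":0,"dz":53,"rx":0,"ry":0,"rz":0,"gripper":0.7}
    - {"dx":0,"dy":0,"dz":53,"rx":0,"ry":0,"rz":0,"gripper":0.7}

```text
t: 18.4
eef_pos: [0.5946, 0.3334, 0.0441]
ee_rot: [3.141, 0.001, 3.141]
force: [1.2, 0.4, -2.1]
width: 0.0446
gripper_force: 10.0
```

jog_arm:
  targets:
    - {"dx":0,"dy":0,"dz":0,"rx":0,"ry":0,"rz":0,"gripper":0.4}
    - {"dx":0,"dy":0,"dz":0,"rx":0,"ry":0,"rz":0,"gripper":0.2}
    - {"dx":0,"dy":0,"dz":0,"rx":0,"ry":0,"rz":0,"gripper":0}
    - {"dx":0,"dy":0,"dz":0,"rx":0,"ry":0,"rz":0,"gripper":0}
    - {"dx":0,"dy":0,"dz":0,"rx":0,"ry":0,"rz":0,"gripper":0}
    - {"dx":0,"dy":0,"dz":0,"rx":0,"ry":0,"rz":0,"gripper":0}
    - {"dx":0,"dy":0,"dz":-25,"rx":0,"ry":0,"rz":0,"gripper":0}
    - {"dx":0,"dy":0,"dz":-60,"rx":0,"ry":0,"rz":0,"gripper":0}

```text
t: 19.07
eef_pos: [0.5922, 0.3314, 0.0999]
ee_rot: [-3.137, -0.006, 3.141]
force: [1.0, -0.2, 0.4]
width: 0.0865
gripper_force: 0.0
```

Run:
```python
from h import *
to(.369,.276,.15)
```

```text
t 19.1 pos [0.5922 0.3314 0.0999] w 0.0865 | d [223. -56. -49.] r [-0.005 -0.006 -0.001] F [ 1.  -0.2  0.4]
```

jog_arm:
  targets:
    - {"dx":0,"dy":0,"dz":-30,"rx":0,"ry":0,"rz":0,"gripper":0}
    - {"dx":28,"dy":-7,"dz":-37,"rx":0,"ry":0,"rz":0,"gripper":0}
    - {"dx":64,"dy":-16,"dz":-37,"rx":0,"ry":0,"rz":0,"gripper":0}
    - {"dx":102,"dy":-26,"dz":-37,"rx":0,"ry":0,"rz":0,"gripper":0}
    - {"dx":140,"dy":-35,"dz":-37,"rx":0,"ry":0,"rz":0,"gripper":0}
    - {"dx":178,"dy":-45,"dz":-37,"rx":0,"ry":0,"rz":0,"gripper":0}
    - {"dx":212,"dy":-54,"dz":-37,"rx":0,"ry":0,"rz":0,"gripper":0}
    - {"dx":225,"dy":-57,"dz":-37,"rx":0,"ry":0,"rz":0,"gripper":0}

```text
t: 19.73
eef_pos: [0.3656, 0.2738, 0.14]
ee_rot: [-3.141, -0.001, 3.141]
force: [-0.4, -1.0, -0.8]
width: 0.0876
gripper_force: 0.0
```

Run:
```python
from h import *
to(.369,.276,.045)
f=grab('scene'); save(f,'s3.png',(120,180,380,380),2.5)
W=cloud(f); m=(np.hypot(W[...,0]-.594,W[...,1]-.333)<.04)&(W[...,2]>.046)&(W[...,2]<.065); T=W[m]; print(len(T),T.mean(0),T[:,2].max(),cv2.minEnclosingCircle((T[:,:2]*1000).astype(np.float32)))
```

```text
t 19.7 pos [0.3656 0.2738 0.14  ] w 0.0876 | d [-4.  2. 95.] r [-0.    -0.001 -0.   ] F [-0.4 -1.  -0.8]
122 [0.5942547  0.33182571 0.05123609] 0.05682193977615413 ((594.3328247070312, 331.3881530761719), 24.03823471069336)
```

View pics/s3.png

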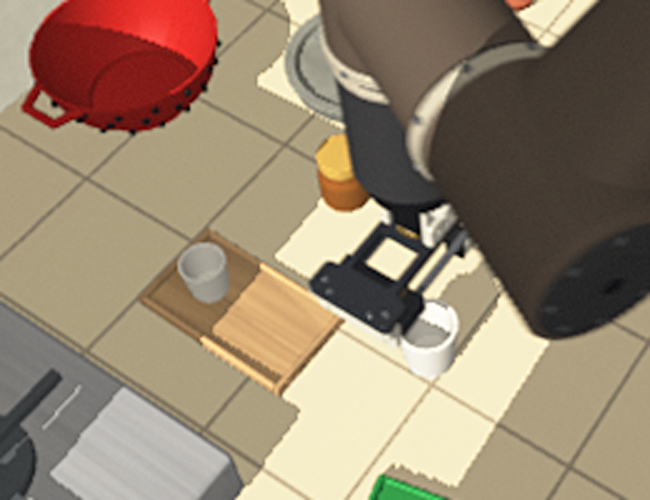

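The small cup stands upright in the far half of the tray at crop (203,272). Next is the large cup, at crop (430,340).

jog_arm:
  force: 10
  targets:
    - {"dx":0,"dy":0,"dz":0,"rx":0,"ry":0,"rz":0,"gripper":0}
    - {"dx":0,"dy":0,"dz":15,"rx":0,"ry":0,"rz":0,"gripper":0}
    - {"dx":0,"dy":0,"dz":40,"rx":0,"ry":0,"rz":0,"gripper":0}
    - {"dx":0,"dy":0,"dz":70,"rx":0,"ry":0,"rz":0,"gripper":0}
    - {"dx":0,"dy":0,"dz":90,"rx":0,"ry":0,"rz":0,"gripper":0}
    - {"dx":0,"dy":0,"dz":96,"rx":0,"ry":0,"rz":0,"gripper":0}
    - {"dx":0,"dy":0,"dz":96,"rx":0,"ry":0,"rz":0,"gripper":0.2}
    - {"dx":0,"dy":0,"dz":96,"rx":0,"ry":0,"rz":0,"gripper":0.5}

```text
t: 20.45
eef_pos: [0.3699, 0.2766, 0.0443]
ee_rot: [-3.141, 0.0, 3.141]
force: [0.4, 0.7, 0.2]
width: 0.0792
gripper_force: 0.0
```

jog_arm:
  force: 12
  targets:
    - {"dx":0,"dy":0,"dz":0,"rx":0,"ry":0,"rz":0,"gripper":0.6}
    - {"dx":0,"dy":0,"dz":0,"rx":0,"ry":0,"rz":0,"gripper":0.6}
    - {"dx":0,"dy":0,"dz":0,"rx":0,"ry":0,"rz":0,"gripper":0.6}
    - {"dx":0,"dy":0,"dz":0,"rx":0,"ry":0,"rz":0,"gripper":0.6}
    - {"dx":0,"dy":0,"dz":0,"rx":0,"ry":0,"rz":0,"gripper":0.6}
    - {"dx":0,"dy":0,"dz":0,"rx":0,"ry":0,"rz":0,"gripper":0.6}
    - {"dx":0,"dy":0,"dz":0,"rx":0,"ry":0,"rz":0,"gripper":0.6}
    - {"dx":0,"dy":0,"dz":0,"rx":0,"ry":0,"rz":0,"gripper":0.6}

```text
t: 21.12
eef_pos: [0.3696, 0.2766, 0.045]
ee_rot: [3.14, 0.001, -3.141]
force: [-0.5, -1.6, 7.4]
width: 0.0571
gripper_force: 12.0
```

jog_arm:
  targets:
    - {"dx":0,"dy":0,"dz":-20,"rx":0,"ry":0,"rz":0,"gripper":0.6}
    - {"dx":0,"dy":0,"dz":-45,"rx":0,"ry":0,"rz":0,"gripper":0.6}
    - {"dx":-12,"dy":5,"dz":-55,"rx":0,"ry":0,"rz":0,"gripper":0.6}
    - {"dx":-40,"dy":17,"dz":-55,"rx":0,"ry":0,"rz":0,"gripper":0.6}
    - {"dx":-72,"dy":31,"dz":-55,"rx":0,"ry":0,"rz":0,"gripper":0.6}
    - {"dx":-104,"dy":44,"dz":-55,"rx":0,"ry":0,"rz":0,"gripper":0.6}
    - {"dx":-130,"dy":55,"dz":-55,"rx":0,"ry":0,"rz":0,"gripper":0.6}
    - {"dx":-138,"dy":58,"dz":-50,"rx":0,"ry":0,"rz":0,"gripper":0.6}

```text
t: 21.78
eef_pos: [0.511, 0.3361, 0.0947]
ee_rot: [3.14, 0.003, 3.141]
force: [0.6, 0.9, -0.1]
width: 0.0573
gripper_force: 12.0
```

jog_arm:
  targets:
    - {"dx":0,"dy":0,"dz":5,"rx":0,"ry":0,"rz":0,"gripper":0.6}
    - {"dx":0,"dy":0,"dz":20,"rx":0,"ry":0,"rz":0,"gripper":0.6}
    - {"dx":0,"dy":0,"dz":33,"rx":0,"ry":0,"rz":0,"gripper":0.6}
    - {"dx":0,"dy":0,"dz":39,"rx":0,"ry":0,"rz":0,"gripper":0.6}
    - {"dx":0,"dy":0,"dz":42,"rx":0,"ry":0,"rz":0,"gripper":0.6}
    - {"dx":0,"dy":0,"dz":43,"rx":0,"ry":0,"rz":0,"gripper":0.6}
    - {"dx":0,"dy":0,"dz":43.5,"rx":0,"ry":0,"rz":0,"gripper":0.6}
    - {"dx":0,"dy":0,"dz":43.5,"rx":0,"ry":0,"rz":0,"gripper":0.6}

```text
t: 22.45
eef_pos: [0.5068, 0.3339, 0.0513]
ee_rot: [3.142, 0.0, -3.141]
force: [-0.6, -0.6, 0.2]
width: 0.0575
gripper_force: 12.0
```

Placed to within a millimetre, so I'll release it, rise and check.

jog_arm:
  targets:
    - {"dx":0,"dy":0,"dz":0,"rx":0,"ry":0,"rz":0,"gripper":0.3}
    - {"dx":0,"dy":0,"dz":0,"rx":0,"ry":0,"rz":0,"gripper":0.1}
    - {"dx":0,"dy":0,"dz":0,"rx":0,"ry":0,"rz":0,"gripper":0}
    - {"dx":0,"dy":0,"dz":0,"rx":0,"ry":0,"rz":0,"gripper":0}
    - {"dx":0,"dy":0,"dz":0,"rx":0,"ry":0,"rz":0,"gripper":0}
    - {"dx":0,"dy":0,"dz":0,"rx":0,"ry":0,"rz":0,"gripper":0}
    - {"dx":0,"dy":0,"dz":-25,"rx":0,"ry":0,"rz":0,"gripper":0}
    - {"dx":0,"dy":0,"dz":-60,"rx":0,"ry":0,"rz":0,"gripper":0}

```text
t: 23.12
eef_pos: [0.5055, 0.3323, 0.1079]
ee_rot: [-3.136, -0.005, 3.141]
force: [-0.3, 1.6, 0.7]
width: 0.0875
gripper_force: 0.0
```

jog_arm:
  targets:
    - {"dx":0,"dy":0,"dz":-35,"rx":0,"ry":0,"rz":0,"gripper":0}
    - {"dx":0,"dy":0,"dz":-70,"rx":0,"ry":0,"rz":0,"gripper":0}
    - {"dx":25,"dy":-15,"dz":-90,"rx":0,"ry":0,"rz":0,"gripper":0}
    - {"dx":50,"dy":-35,"dz":-90,"rx":0,"ry":0,"rz":0,"gripper":0}
    - {"dx":75,"dy":-60,"dz":-90,"rx":0,"ry":0,"rz":0,"gripper":0}
    - {"dx":100,"dy":-90,"dz":-90,"rx":0,"ry":0,"rz":0,"gripper":0}
    - {"dx":100,"dy":-120,"dz":-90,"rx":0,"ry":0,"rz":0,"gripper":0}
    - {"dx":100,"dy":-120,"dz":-90,"rx":0,"ry":0,"rz":0,"gripper":0}

```text
t: 23.78
eef_pos: [0.405, 0.2102, 0.2009]
ee_rot: [3.141, -0.001, 3.141]
force: [0.9, 0.3, 0.0]
width: 0.0877
gripper_force: 0.0
```

Run:
```python
from h import *
for n in('top','scene'):
    f=grab(n); save(f,'f_%s.png'%n); W=cloud(f)
    for k,x,y,lo,hi,r in (('tall',.617,-.322,.082,.1,.05),('short',.545,-.324,.060,.075,.035),('pestle',.643,.015,.142,.16,.05),('small',.594,.333,.046,.065,.04),('large',.507,.334,.06,.085,.045),('honey',.553,.165,.066,.085,.05),('salt',.56,-.174,.04,.06,.05)):
        T=W[(np.hypot(W[...,0]-x,W[...,1]-y)<r)&(W[...,2]>lo)&(W[...,2]<hi)]
        if len(T): c,q=cv2.minEnclosingCircle((T[:,:2]*1000).astype(np.float32)); print(n,k,len(T),np.round(c),round(q,1),T[:,2].max().round(3))
```

```text
top tall 372 [ 616. -320.] 23.4 0.093
top short 351 [ 544. -323.] 23.4 0.073
top pestle 173 [639.  16.] 15.4 0.153
top small 119 [594. 333.] 23.3 0.057
top large 93 [510. 332.] 28.1 0.073
top honey 376 [553. 166.] 24.3 0.077
top salt 178 [ 560. -173.] 28.8 0.05
scene tall 123 [ 620. -322.] 25.7 0.095
scene pestle 7 [648.  27.] 4.9 0.149
scene small 121 [594. 332.] 23.3 0.056
scene large 204 [504. 332.] 29.8 0.074
scene honey 12 [569. 149.] 7.5 0.076
```

View pics/f_top.png

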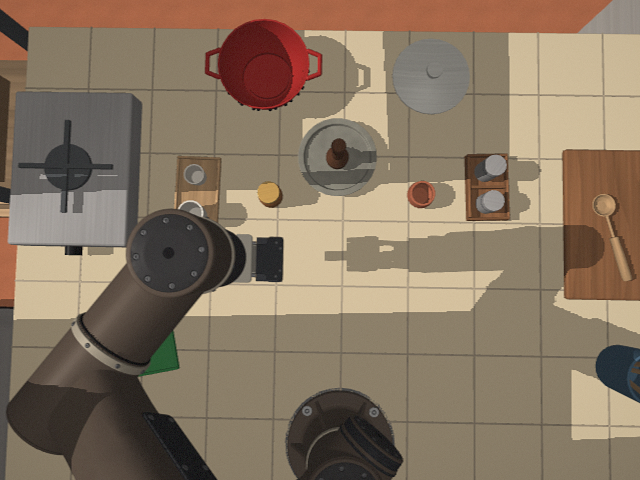

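View pics/f_scene.png

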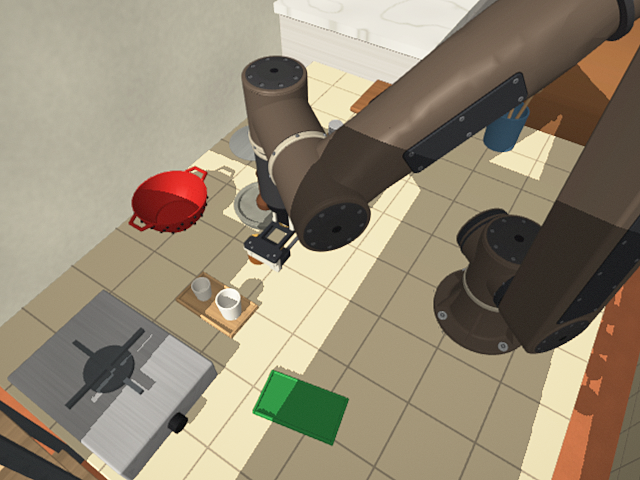

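Both views show everything in its place:
- **Cups:** in the tray, at top (194,175) and (190,211).
- **Tins:** in the box, at top (495,165) and (492,201).
- **Pestle:** on the plate, at top (338,152).
- **Bystanders:** the honey jar and salt pot haven't moved.

The gripper is clear, so I'm handing in.

```bash
python3 -c "
from station import arm
print(arm.job_done())"
```

```text
the job is handed in; nothing more can be done
None
```

Job handed in at about 24 s of the allowed 144 s, with no verdict returned: the last camera check showed both cups in the tray, one tin in each spice box compartment and the pestle about 4 mm from the plate's centre, with the honey jar and salt pot unmoved.

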